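Turn the drying clay tile over with the turner

TASK

The tile on the plaster slab that still lies smooth face up is due to be turned: pick up the steel turner, slide its blade well under that tile against the slab's back rail, and with a quick turn of the wrist, low over the slab, flop it over so that it lies flat on the slab with its ribbed back up. The clay is only leather-hard and the plaster is soft: touch the tile with nothing but the turner, push and press only lightly, and leave the tile that is already turned and everything else where it is. Then lay the turner back flat on the cork mat and let go of it.

Things in the scene. Friction and masses are not known exactly. Their poses are not given: they have to be found in the camera images.
- slab: Fixed plaster drying slab in a timber frame, 180 (x) by 520 (y) mm. Origin: centre of its underside on the table, z up. The flat plaster top is 40 mm above it and spans x -76 to +75 mm, |y| < 245 mm; frame timbers at front (to x = -89 mm) and sides lie 2 mm lower. At least 120 mm of bare plaster lies on the +y side of the tile to be turned.
- rail (a point): Middle of the inner face of the timber back rail on the slab's far (+x) edge, at plaster height (slab x = +75, z = 40 mm). The rail stands 12 mm above the plaster along the whole edge and is the stop for the tile.
- tile: The tile to be turned: unfired leather-hard clay, stiff, 90 x 90 x 10 mm, about 0.15 kg, loose on the plaster (friction about 0.9; on steel 0.6), 5 to 35 mm short of the rail. Origin: centre of its ribbed back, which starts underneath; z points out of its smooth face; x and y along its edges, x towards the rail (within about 0.1 rad).
- tile_center (a point): Centre of that tile, half-way through its thickness. The edges of its back are bevelled, from the full 90 mm width 2.5 mm above the plaster in to 76 mm at the plaster: a blade kept down on the plaster first pushes the tile along until it meets the rail, then goes under the bevel and lifts it; a blade held higher jams on its edge.
- turned_tile: An identical tile that has been turned already: ribbed back up, smooth face down. Origin: centre of its underside. Bystander.
- turner: Loose cranked steel turner, 0.21 kg, blade flat on the mat. The pose is its handle's: origin at the centre of the underside of a straight blade (110 along x by 80 by 2 mm), x to the front edge, z out of the upper side. But the blade is bent up 0 to 0.05 rad at its rear edge, where the shank is welded: the front edge stands 0 to 5.5 mm higher, each time different, and must be felt.
- turner_grip (a point): Point on the wooden handle's axis, a good place to grip: 110 mm behind the turner's origin, 50 mm above it. The handle runs parallel to x from -86 to -194 mm; it is octagonal, 24 mm across flats: grip it from straight above or tilted 45 degrees to either side. Centre of mass near x = -37 mm.
- mat: Fixed cork mat, 300 (x) by 170 (y) by 4 mm, for the turner. Origin: centre of its underside on the table, so its top is 4 mm higher.
- loop_tool: Bystander: loop trimming tool, 200 mm long, lying on the table, 15 mm high.
- rib: Bystander: round wooden rib, 90 mm across, 6 mm thick, lying on the table.
- water_bowl: Bystander: white bowl, 120 mm across, 55 mm high.
- slip_jar: Bystander: glass jar, 68 mm across, 95 mm high.
There are look-alikes about, which are no part of the job. What is shaped like the tile but yellow is not meant.

How it is judged:
By the outcome, as a careful person would: the job done as asked, in the order asked, and still so for the second after the job is handed in, with the robot touching nothing.
It also fails if it takes over 72 s, if anything falls off the work surface, if the arm or the gripper's body presses on something with over 40 N, if the wrist force passes 120 N, or if a joint passes its speed limit or range.

ROBOT

A 7-joint arm with a two-finger parallel gripper is mounted at the origin on the work surface. World frame = base frame: x ahead of the robot, y to its left, z up, the work surface at z = 0. Lengths are in m, angles in rad, forces in N, time in s.
With the tool pointing down it reaches from about 0.35 to 0.9 m from the base axis. Payload 8.1 kg.
Tool frame: the origin (TCP) lies midway between the tips of the shut fingers; the grasp point (between the pads) lies 19 mm behind it; z points along the fingers, y is the direction in which the jaws open and shut (so a half turn about z gives the same grasp; the last joint's range is limited). The gripper opens to 85 mm and grips with 20 to 120 N. Pads are 22 mm wide; open, the fingers measure 114 mm over their backs; the gripper's body (76 mm by 85 mm) begins 54 mm behind the grasp point. The pads swing forward as they close: fully open they stand 13 mm farther back than shut.
Start: joints at [-1.328, 0.434, 0.025, 1.573, -0.012, 1.134, -0.075], TCP at [0.212, 0.588, 0.231] pointing down, gripper open.
Joint ranges: [-2.62, 2.62], [-0.44, 2.09], [-1.27, 1.32], [0.08, 2.57], [-1.32, 4.46], [0.12, 2], [-2.74, 2.74]. Speed limits (rad/s): [2.22, 2.22, 3.01, 3.01, 3.14, 3.14, 3.14].

INTERFACE

Orientations are given as a unit quaternion [w, x, y, z].
In Python, from bench import env gives the robot as it stands. The module is installed in compiled form; this text tells all that it offers. Calls block until the motion is done:
- env.move_ptp(position, orientation): joint-space move of the TCP to a pose.
- env.move_straight(position, max_speed=0.15, frame=None, until_force=None): straight line of the TCP; frame=None keeps the orientation; max_speed is the mean speed in m/s. With until_force (N) it stops when the force on the tool has changed by that much, and returns True; else False.
- env.movej(angles): joint-space move.
- env.command_gripper(opening, force=None): opening from 0.0 (shut) to 1.0 (fully open); force is the grip in N (None keeps the last); returns when the fingers have stopped.
- env.dwell(seconds).
- env.inverse_kinematics(position, orientation): joint angles nearest the present ones, or None.
- env.read_state(): the state.
- env.get_image(name): name is "scene" or "side" or "wrist"; returns a dict with "frame" (420x560x3 uint8, red, green, blue), "z_map" (420x560 float32, m along the optical axis (not along the pixel's ray), 0 where there is no reading), "vertical_fov" (degrees; the focal length in pixels is half the picture's height over the tangent of half this angle, whatever the lens; pixels are square), "cx", "cy" (the principal point, pixels), "rvec" (rotation vector, rad) and "tvec" (3), from world to camera coordinates, as OpenCV has them. Camera axes: x right, y down, z forward; pixel columns grow to the right and rows downward; lengths in m; the calibration is good to about 2 mm. A picture is of the moment at which its call begins.
A pose or a line that the arm cannot do raises env.IKError and nothing moves.
- env.finish_job(): hands the job in, once; it reports no verdict.
The state is a dict: "clock": time; "qpos": joint angles; "joint_velocities": joint speeds; "joint_efforts": joint torques, N m; "tool_pos": TCP position; "eef_rot": TCP orientation; "ft_force": force on the tool from outside, world axes, zero at the start; "moment": the same for the moment, N m; "gripper_width": opening from 0.0 (shut) to 1.0 (fully open).
Only numpy, scipy, OpenCV 4.12 (cv2) and the standard library are available. Lean on these libraries where they do the work, as an engineer would, in place of code of your own. Each camera call takes 0.05 s, during which the arm holds its last target.

## Working session

There is one attempt and no reset: what is moved stays moved. The work goes in short steps, each a Python script; the robot and the scene stay as the last script left them, time stands still between calls to the robot, and variables do not carry over. Pictures are saved under pics/ and viewed, and the job is handed in when it is done.

```bash
mkdir -p pics; ls; cat > h.py <<'E'
import numpy as np, cv2
from bench import env
def shot(name,fn):
    d=env.get_image(name); cv2.imwrite('pics/'+fn,cv2.cvtColor(d['frame'],cv2.COLOR_RGB2BGR)); 
    np.savez('pics/'+fn[:-4]+'.npz',**{k:np.array(v) for k,v in d.items()}); return d
def cam(d):
    f=210/np.tan(np.radians(float(d['vertical_fov']))/2)
    R=cv2.Rodrigues(np.array(d['rvec'],float))[0]; t=np.array(d['tvec'],float).ravel()
    return f,R,t
def cloud(d):
    f,R,t=cam(d); z=d['z_map']; H,W=z.shape
    u,v=np.meshgrid(np.arange(W),np.arange(H))
    P=np.stack([(u-d['cx'])*z/f,(v-d['cy'])*z/f,z],-1)
    return (P-t)@R
def ray(d,u,v,zp):
    f,R,t=cam(d); c=-R.T@t; r=R.T@np.array([(u-d['cx'])/f,(v-d['cy'])/f,1.]); return c+r*(zp-c[2])/r[2]
def load(fn):
    z=np.load('pics/'+fn+'.npz'); return {k:z[k] for k in z}
E
python3 - <<'E'
from h import *
for n in ['scene','side','wrist']:
    d=shot(n,n+'0.png'); f,R,t=cam(d); print(n,f,d['cx'],d['cy'],-R.T@t,R[2],(d['z_map']>0).mean())
s=env.read_state(); print(s)
E
```

```text
pics
scene 513.1338059204871 266.40925384870565 206.6816276621694 [ 0.99285783 -0.58685989  1.18268862] [-0.35355044  0.41331153 -0.83915175] 0.9959778911564626
side 496.9037515358208 278.04147814255526 209.4859358600158 [-0.22642424 -0.770361    1.128468  ] [ 0.50448504  0.48326135 -0.71550913] 0.9960969387755102
wrist 363.8921139613901 285.78825763004926 211.92590027988084 [0.1375285  0.61277288 0.37274379] [ 0.28654545 -0.10444225 -0.95235683] 0.9961437074829932
{'clock': 0.15, 'qpos': array([-1.32758784,  0.43506053,  0.02498486,  1.57388125, -0.01161476,
        1.13399412, -0.07512162]), 'joint_velocities': array([-2.61619198e-04, -3.15370258e-03,  9.22211800e-05, -2.88910078e-03,
        5.38727801e-04,  4.75674660e-05,  2.06557709e-04]), 'joint_efforts': array([ 2.91018107e-03, -6.70884776e+01,  1.02679554e+00, -3.16445661e+01,
        1.58203149e-02,  9.01846332e-03, -3.11501992e-05]), 'tool_pos': array([0.21176459, 0.58762756, 0.23071051]), 'eef_rot': array([-5.30132327e-05,  1.72096279e-01,  9.85079952e-01, -5.96667323e-04]), 'ft_force': array([-0.76201804, -0.24704219,  0.44632787]), 'moment': array([-0.0146275 , -0.02149691, -0.02107184]), 'gripper_width': 1.0013873375762932}
```

View pics/scene0.png

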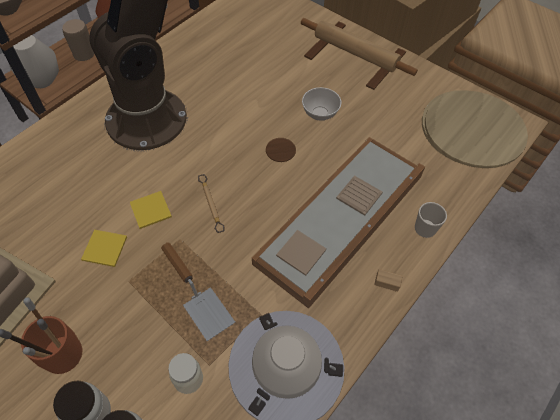

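View pics/side0.png

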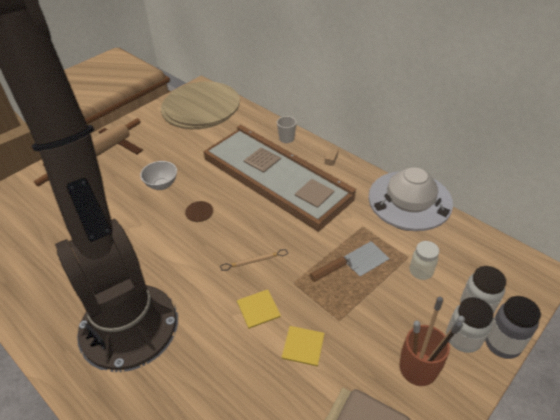

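View pics/wrist0.png

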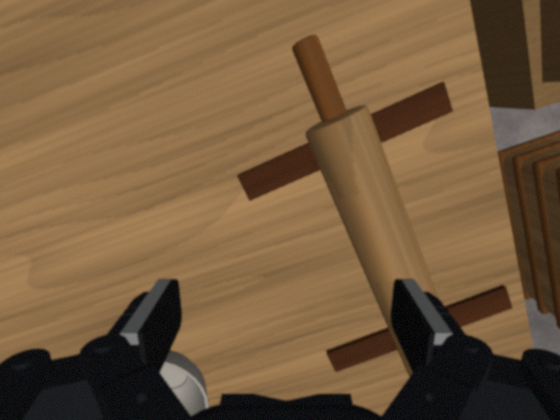

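Scene: the smooth tile to turn is at (301,252), the turned ribbed tile at (359,195). The turner lies on the mat with its handle at (178,262) and blade at (209,314). The slab's rail runs along the far edge from (312,300) to (422,168).

```bash
python3 - <<'E'
from h import *
for n in ['scene0','side0']:
    d=load(n); P=cloud(d); hsv=cv2.cvtColor(d['frame'],cv2.COLOR_RGB2HSV)
    pts={'scene0':dict(tile=(301,252),turned=(359,195),plaster=(330,225),rail=(368,228),railtop=(372,225),mat=(160,280),handle=(178,262),blade=(209,314),bladefront=(215,332),shank=(191,285),tbl=(300,180)),
     'side0':dict(tile=(314,193),turned=(262,160),plaster=(285,176),mat=(320,290),handle=(328,266),blade=(368,258),shank=(347,262))}[n]
    for k,(u,v) in pts.items(): print(n,k,P[v,u].round(4),hsv[v,u])
E
```

```text
scene0 tile [ 0.6687 -0.0753  0.0508] [ 13  60 123]
scene0 turned [0.6785 0.1617 0.0478] [ 14  59 126]
scene0 plaster [0.6734 0.0405 0.0398] [ 38   8 127]
scene0 rail [0.7561 0.0894 0.0528] [ 13 120 100]
scene0 railtop [0.7585 0.1045 0.0511] [ 13 121 101]
scene0 mat [ 0.4375 -0.3465  0.0064] [ 15 110 118]
scene0 handle [ 0.4653 -0.2985  0.0693] [ 13 134  99]
scene0 blade [ 0.5916 -0.3303  0.0031] [105   9 120]
scene0 bladefront [ 0.6349 -0.3541  0.0077] [105   8 123]
scene0 shank [ 0.5258 -0.3171  0.0542] [15 13 80]
scene0 tbl [ 0.5074  0.1276 -0.002 ] [ 16  92 139]
side0 tile [ 0.6635 -0.0758  0.0479] [ 15  67 140]
side0 turned [0.6676 0.1545 0.0518] [ 16  63 130]
side0 plaster [0.6685 0.0514 0.0404] [ 30  20 156]
side0 mat [ 0.4188 -0.303   0.0009] [ 16 114 134]
side0 handle [ 0.4564 -0.2964  0.0654] [ 13 131 117]
side0 blade [ 0.5942 -0.3368  0.0052] [ 23   7 145]
side0 shank [ 0.5091 -0.3212  0.0539] [ 13  40 102]
```

```bash
cat > meas.py <<'E'
from h import *
def rect(pts):
    (c,s,a)=cv2.minAreaRect((pts*1000).astype(np.float32)); b=cv2.boxPoints((c,s,a))/1000
    return np.array(c)/1000,np.array(s),a,b
def planar(d,mask,zp):
    v,u=np.where(mask); f,R,t=cam(d); c=-R.T@t
    r=np.stack([(u-d['cx'])/f,(v-d['cy'])/f,np.ones(len(u))],-1)@R
    return (c+r*((zp-c[2])/r[:,2])[:,None])[:,:2]
def comp(m,seed):
    n,l=cv2.connectedComponents(m.astype(np.uint8)); return l==l[seed[1],seed[0]]
E
python3 - <<'E'
from meas import *
seeds={'scene0':dict(tile=(301,252),turned=(359,195),plaster=(330,225),mat=(160,280),handle=(178,262),blade=(209,314)),
'side0':dict(tile=(314,193),turned=(262,160),plaster=(285,176),mat=(320,290),handle=(328,266),blade=(368,258))}
for n in seeds:
    d=load(n); P=cloud(d); X,Y,Z=P[...,0],P[...,1],P[...,2]
    hsv=cv2.cvtColor(d['frame'],cv2.COLOR_RGB2HSV); S=hsv[...,1].astype(int); V=hsv[...,2]
    reg=(X>.55)&(X<.8)&(Y>-.2)&(Y<.32)
    tm=reg&(S>45)&(S<90)&(Z>.04)
    pl=reg&(S<40)&(Z>.03)
    bl=(S<35)&(X>.5)&(X<.7)&(Y<-.27)&(Y>-.4)&(Z<.03)&(V>90)
    hd=(Z>.045)&(X>.38)&(X<.6)&(Y<-.2)&(Y>-.4)&(S>90)
    mt=(X>.3)&(X<.75)&(Y<-.15)&(Y>-.5)&(S>100)&(abs(Z)<.015)
    for k,m,zp in [('tile',tm,.05),('turned',tm,.05),('plaster',pl,.04),('blade',bl,.008),('handle',hd,.06)]:
        q=comp(cv2.morphologyEx(m.astype(np.uint8),cv2.MORPH_OPEN,np.ones((3,3))),seeds[n][k])
        c,s,a,b=rect(planar(d,q,zp)); print(n,k,q.sum(),c.round(4),s.round(1),round(a,1),b.round(3).tolist(), np.median(Z[q]).round(4))
E
python3 - <<'E'
import cv2
a=cv2.imread('pics/scene0.png')[220:380,110:290]; b=cv2.imread('pics/side0.png')[220:320,280:420]
cv2.imwrite('pics/c1.png',cv2.resize(a,None,fx=3.5,fy=3.5,interpolation=2)); cv2.imwrite('pics/c2.png',cv2.resize(b,None,fx=5,fy=5,interpolation=2))
E
```

```text
scene0 tile 1176 [ 0.6675 -0.0742] [90.3 91.5] 3.6 [[0.6200000047683716, -0.03099999949336052], [0.625, -0.12300000339746475], [0.7149999737739563, -0.11699999868869781], [0.7099999785423279, -0.026000000536441803]] 0.0502
scene0 turned 939 [0.6783 0.1614] [89.8 92.7] 2.7 [[0.6309999823570251, 0.20600000023841858], [0.6359999775886536, 0.11299999803304672], [0.7250000238418579, 0.11699999868869781], [0.7210000157356262, 0.20999999344348907]] 0.0494
scene0 plaster 6286 [0.6663 0.0874] [147.8 471.1] 0.1 [[0.5920000076293945, 0.3230000138282776], [0.5929999947547913, -0.14800000190734863], [0.7409999966621399, -0.14800000190734863], [0.7400000095367432, 0.3230000138282776]] 0.0405
scene0 blade 1428 [ 0.5894 -0.3303] [ 79.6 112.6] 76.3 [[0.5249999761581421, -0.35600000619888306], [0.6349999904632568, -0.38199999928474426], [0.652999997138977, -0.3050000071525574], [0.5440000295639038, -0.27799999713897705]] 0.0066
scene0 handle 411 [ 0.4518 -0.2965] [ 25.2 112.6] 76.1 [[0.39399999380111694, -0.29499998688697815], [0.503000020980835, -0.32199999690055847], [0.5099999904632568, -0.29800000
[... 525 characters left out ...]
0 plaster 3073 [0.6672 0.0862] [150.5 469.7] 0.1 [[0.5920000076293945, 0.32100000977516174], [0.5920000076293945, -0.14900000393390656], [0.7429999709129333, -0.14900000393390656], [0.7419999837875366, 0.32100000977516174]] 0.0398
side0 blade 778 [ 0.5876 -0.3315] [ 78.5 109.5] 76.6 [[0.5249999761581421, -0.3569999933242798], [0.6320000290870667, -0.38199999928474426], [0.6499999761581421, -0.3059999942779541], [0.5429999828338623, -0.2809999883174896]] 0.0062
side0 handle 365 [ 0.453  -0.3001] [ 29.7 116. ] 75.2 [[0.3930000066757202, -0.30000001192092896], [0.5049999952316284, -0.32899999618530273], [0.5130000114440918, -0.3009999990463257], [0.4009999930858612, -0.2709999978542328]] 0.0657
```

View pics/c1.png

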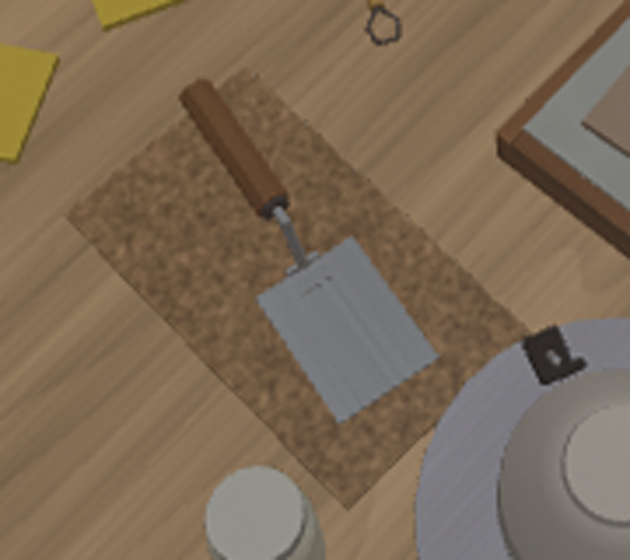

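View pics/c2.png

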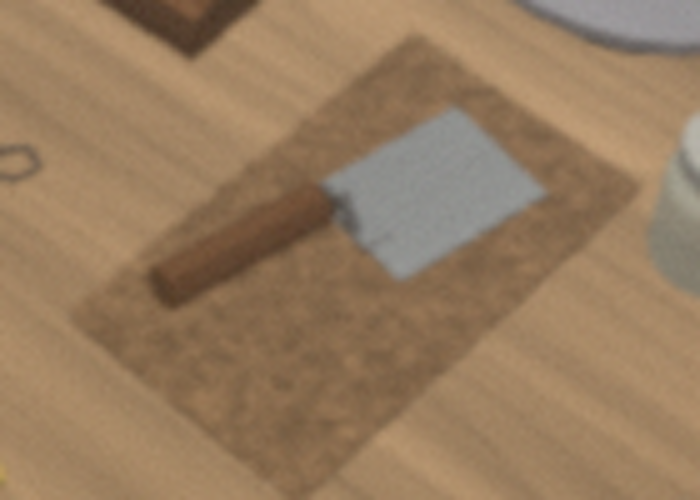

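```bash
cat >> meas.py <<'E'
from scipy.spatial.transform import Rotation as Ro
def q_wxyz(R): 
    q=Ro.from_matrix(R).as_quat(); return np.array([q[3],q[0],q[1],q[2]])
def Rt(yaw,pitch=0,roll=0): # turner rotation; pitch>0 = front down, roll about turner x
    return Ro.from_euler('ZYX',[yaw,pitch,roll]).as_matrix()
s2=np.sqrt(.5)
def tool(R,sx=1,tilt=np.pi/4):
    """tool frame in turner frame: z approach (0,sin,-cos), x = sx*turner x"""
    z=np.array([0,np.sin(tilt),-np.cos(tilt)]); x=np.array([sx,0,0.]); y=np.cross(z,x)
    return R@np.stack([x,y,z],1)
GRIP=np.array([-.110,0,.050])
def tcp_for(o,R,sx=1,tilt=np.pi/4,back=0.,g=GRIP):
    T=tool(R,sx,tilt); return np.array(o)+R@g+T[:,2]*(.019-back), q_wxyz(T)
E
python3 - <<'E'
from meas import *
d=load('scene0');s=load('side0')
for k,(u,v),z in [('jar',(185,362),.095),('bowl',(321,100),.055),('wheel',(286,352),.1),('loop1',(202,178),.01),('loop2',(219,228),.01),('cup',(431,212),.06)]: print(k,ray(d,u,v,z).round(3))
for u,v in [(129.4,281.4),(181.4,240),(210,365)]: print('mat',ray(d,u,v,.004).round(4))
for u,v in [(362.4,227),(408,257),(294,283),(342,320)]: print('mat s',ray(s,u,v,.004).round(4))
yaw=np.radians(-13.6)
for sx in (1,-1):
  print(sx)
  for nm,o,R in [('pick',[.5885,-.331,.004],Rt(yaw)),('touch',[.555,-.0745,.045],Rt(0)),('in',[.68,-.0745,.04],Rt(0))]+[('roll%d'%a,[.675,-.0345,.043]+Ro.from_euler('x',-a,degrees=True).apply([0,-.04,0]),Rt(0,0,-np.radians(a))) for a in (0,30,60,90,110,125,140)]:
    p,q=tcp_for(o,R,sx); j=env.inverse_kinematics(p,q); print(nm,p.round(3),None if j is None else np.round(j,2))
E
```

```text
jar [ 0.659 -0.46   0.095]
bowl [0.393 0.368 0.055]
wheel [ 0.808 -0.306  0.1  ]
loop1 [ 0.298 -0.054  0.01 ]
loop2 [ 0.447 -0.142  0.01 ]
cup [0.854 0.231 0.06 ]
mat [ 0.3812 -0.3985  0.004 ]
mat [ 0.3947 -0.2309  0.004 ]
mat [ 0.6787 -0.4168  0.004 ]
mat s [ 0.6824 -0.2534  0.004 ]
mat s [ 0.6745 -0.4196  0.004 ]
mat s [ 0.3872 -0.2362  0.004 ]
mat s [ 0.3824 -0.4061  0.004 ]
1
pick [ 0.485 -0.292  0.041] [ 0.25  1.18  1.09  1.67 -1.24  1.87 -0.08]
touch [ 0.445 -0.061  0.082] [ 0.04  0.78  0.72  2.03 -1.02  1.44 -0.15]
in [ 0.57  -0.061  0.077] [ 0.03  0.87  0.64  1.75 -1.08  1.49 -0.37]
roll0 [ 0.565 -0.061  0.08 ] [ 0.03  0.86  0.65  1.76 -1.08  1.49 -0.36]
roll30 [ 0.565 -0.039  0.088] [-0.42  0.68  0.85  1.9  -0.87  1.07 -0.68]
roll60 [ 0.565 -0.016  0.084] [-0.78  0.66  0.83  1.92 -0.3   0.78 -1.42]
roll90 [0.565 0.002 0.07 ] [-0.95  0.86  0.68  1.84  0.28  0.92 -2.16]
roll110 [0.565 0.009 0.055] [-1.07  1.12  0.73  1.73  0.35  1.09 -2.31]
roll125 [0.565 0.011 0.044] [-1.1   1.32  0.74  1.64  0.39  1.24 -2.38]
roll140 [0.565 0.009 0.032] [-1.11  1.52  0.75  1.54  0.44  1.4  -2.44]
-1
pick [ 0.485 -0.292  0.041] [ 1.04  0.89 -0.34  1.59 -0.43  1.16  2.37]
touch [ 0.445 -0.061  0.082] [ 1.01  0.77 -0.7   1.94 -0.31  0.92  2.19]
in [ 0.57  -0.061  0.077] [ 0.27  0.78  0.25  1.72 -0.9   1.29  2.61]
roll0 [ 0.565 -0.061  0.08 ] [ 0.29  0.77  0.23  1.73 -0.88  1.28  2.6 ]
roll30 [ 0.565 -0.039  0.088] [-0.11  0.55  0.36  1.87 -0.58  0.89  2.18]
roll60 [ 0.565 -0.016  0.084] [-0.44  0.54  0.29  1.9   0.16  0.78  1.27]
roll90 [0.565 0.002 0.07 ] [-0.68  0.76  0.25  1.81  0.59  1.07  0.68]
roll110 [0.565 0.009 0.055] [-0.78  0.98  0.25  1.71  0.7   1.31  0.51]
roll125 [0.565 0.011 0.044] [-0.81  1.16  0.23  1.61  0.76  1.5   0.42]
roll140 [0.565 0.009 0.032] [-0.84  1.35  0.27  1.51  0.79  1.67  0.39]
```

```bash
python3 - <<'E'
from meas import *
T=tool(Rt(np.radians(-13.6)),1,0.0)
env.move_ptp([.46,-.30,.27],q_wxyz(T)); s=env.read_state(); print(s['clock'],s['tool_pos'],s['qpos'].round(2),s['ft_force'].round(2))
shot('wrist','w1.png')
E
```

```text
3.375 [ 0.46053381 -0.29925274  0.26982393] [-0.33  0.46  1.19  1.76 -0.46  1.23 -0.83] [ 0.25 -0.37  0.52]
```

View pics/w1.png

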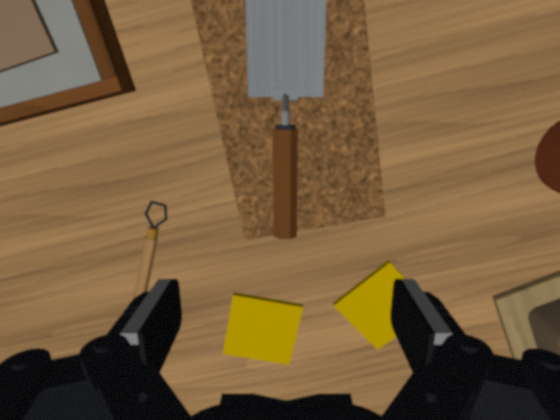

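Wrist view: handle from (285,128) to (285,238), the blade's rear edge at row 97, and the mat's near end at rows 215–238.

```bash
python3 - <<'E'
from meas import *
d=load('w1'); P=cloud(d); hsv=cv2.cvtColor(d['frame'],cv2.COLOR_RGB2HSV); S=hsv[...,1].astype(int)
Z=P[...,2]
m=np.zeros(Z.shape,bool); m[132:232,280:290]=1
m&=(Z>.05)
q=P[m]; ax=np.array([np.cos(np.radians(-13.6)),np.sin(np.radians(-13.6))]); t=q[:,:2]@ax
c=np.polyfit(t,q[:,2],1); r=q[:,2]-np.polyval(c,t); print('slope',c[0],'sd',r.std(),'n',m.sum(), 'z mid',np.polyval(c,t.mean()),t.min(),t.max())
hm=np.zeros(Z.shape,bool); hm[120:245,268:302]=1; hm&=(Z>.035)&(S>90)
cc,s,a,b=rect(planar(d,hm,.058)); print(cc,s,a)
# mean y across handle vs t
bm=np.zeros(Z.shape,bool); bm[5:110,225:350]=1; bm&=(S<40)
cc,s,a,b=rect(planar(d,bm,.006)); print('blade',cc,s,a,b.round(4).tolist())
mm=np.zeros(Z.shape,bool); mm[150:240,300:380]=1; print('matz',np.median(P[190:210,310:350,2]),'table',np.median(P[250:280,200:300,2]), 'blade',np.median(P[10:80,255:275,2]),np.median(P[10:80,300:320,2]))
bb=P[5:90,252:320].reshape(-1,3); tb=bb[:,:2]@ax; print(np.polyfit(tb,bb[:,2],1))
m2=np.r_[P[150:210,235:262].reshape(-1,3),P[60:200,340:360].reshape(-1,3)]; A=np.c_[m2[:,:2],np.ones(len(m2))]; co=np.linalg.lstsq(A,m2[:,2],rcond=None)[0]; print('mat plane',co, co[:2]@ax)
E
```

```text
slope 0.22843009850714147 sd 0.02993759711125482 n 1000 z mid 0.07064904162802682 0.4652910651813411 0.5957577994673134
[ 0.4538847  -0.29757965] [ 31.98501587 117.76009369] 74.88651275634766
blade [ 0.57052472 -0.32654706] [79.63478088 99.33712006] 76.357666015625 [[0.5128999948501587, -0.35350000858306885], [0.6093999743461609, -0.37700000405311584], [0.6281999945640564, -0.2996000051498413], [0.5315999984741211, -0.2761000096797943]]
matz 0.0034113065155940902 table -0.0005540272569401884 blade 0.005380069224990378 0.005400932948630714
[-0.19355344  0.13196501]
mat plane [ 0.08661308  0.02989645 -0.0260798 ] 0.07715461649396557
```

```bash
python3 - <<'E'
from meas import *
from scipy.stats import theilslopes
d=load('w1'); P=cloud(d); ax=np.array([np.cos(np.radians(-13.6)),np.sin(np.radians(-13.6))])
def f(q,zlo,zhi):
    q=q.reshape(-1,3); q=q[(q[:,2]>zlo)&(q[:,2]<zhi)]; t=q[:,:2]@ax
    k=np.ones(len(q),bool)
    for _ in range(6):
        c=np.polyfit(t[k],q[k,2],1); r=q[:,2]-np.polyval(c,t); s=1.48*np.median(abs(r[k])); k=abs(r)<2.5*s
    return c[0],np.polyval(c,t.mean()),s,k.sum(), s/np.sqrt(k.sum())/t[k].std()
print('handle',f(P[134:230,281:290],.055,.085))
print('blade',f(P[5:90,252:320],-.01,.02))
print('mat',f(P[60:200,340:360],-.01,.02),f(P[130:210,235:262],-.01,.02))
E
```

```text
handle (np.float64(-0.029029443312881077), np.float64(0.06786996967453202), np.float64(0.0006903580779650647), np.int64(837), np.float64(0.0008738072743311345))
blade (np.float64(-0.003907859746735799), np.float64(0.0054603441390188), np.float64(0.0008371881556834691), np.int64(5576), np.float64(0.0004923513876828923))
mat (np.float64(0.0003336061938516774), np.float64(0.0034057758401199742), np.float64(0.0008005379153823684), np.int64(2758), np.float64(0.00034937754140254226)) (np.float64(0.00022580375226981595), np.float64(0.0034247881715598243), np.float64(0.0007917102169002994), np.int64(2104), np.float64(0.0006532076517275121))
```

```bash
cat >> meas.py <<'E'
E0=0.028
def pose(rear,yaw,pitch,roll,e_=None,**k):
    """TCP pose with blade rear-edge mid (underside) at `rear`"""
    R=Rt(yaw,pitch,roll); o=np.array(rear)-R@np.array([-.055,0,0]); return tcp_for(o,R,**k)
E
python3 - <<'E'
from meas import *
d=load('w1')
print(ray(d,285.5,97.5,.006), ray(d,285,127,.066),ray(d,285,238,.066))
yaw=np.radians(-13.6); ax=np.array([np.cos(yaw),np.sin(yaw)])
print(np.array([.5885,-.331])-.055*ax)
rear=np.r_[np.array([.5885,-.331])-.055*ax,.004]
p,q=pose(rear,yaw,E0,0); print('tcp',p); T=tool(Rt(yaw,E0,0))
ph=p-T[:,2]*.10
env.command_gripper(0.7)
env.move_ptp(ph,q); s=env.read_state(); print(s['clock'],s['tool_pos'],s['qpos'].round(2))
env.move_straight(p-T[:,2]*.03,max_speed=.12)
s=env.read_state(); print(s['clock'],s['tool_pos'],s['qpos'].round(2),s['ft_force'].round(2)); shot('scene','s2.png'); shot('side','d2.png')
a=cv2.imread('pics/s2.png')[200:380,90:290]; b=cv2.imread('pics/d2.png')[180:330,260:430]
cv2.imwrite('pics/c3.png',np.hstack([cv2.resize(a,(400,360)),cv2.resize(b,(400,360))]))
E
```

```text
[ 0.5336172  -0.31803415  0.006     ] [ 0.50862427 -0.31162838  0.066     ] [ 0.40086822 -0.28572645  0.066     ]
[ 0.53504214 -0.31806718]
tcp [ 0.48575937 -0.29232182  0.04209044]
4.9583 [ 0.4719761  -0.36094976  0.11341306] [ 0.56  0.91  0.62  1.47 -0.9   1.69 -0.39]
5.6917 [ 0.48147519 -0.3135366   0.06380118] [ 0.5   0.93  0.6   1.59 -0.95  1.57 -0.34] [ 0.52 -0.88  1.33]
```

View pics/c3.png

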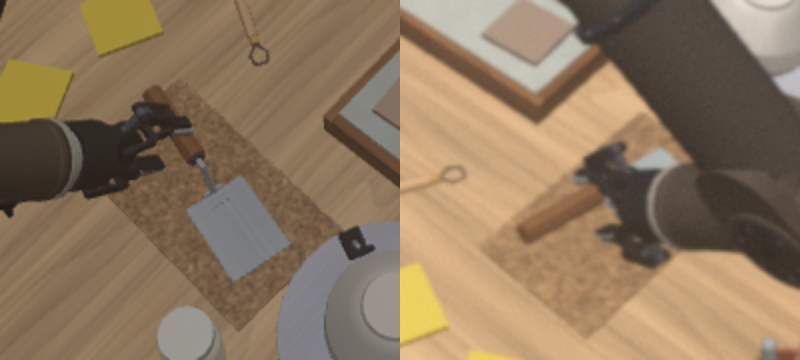

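The jaws straddle the handle at 45° near the grip point, so I go in and grip.

```bash
python3 - <<'E'
from meas import *
yaw=np.radians(-13.6); rear=np.array([.5345,-.3181,.004])
p,q=pose(rear,yaw,E0,0)
print(env.move_straight(p,max_speed=.06,until_force=8))
s=env.read_state(); print(s['clock'],s['tool_pos']-p,s['ft_force'].round(2))
env.command_gripper(0.0,force=100)
s=env.read_state(); print(s['clock'],s['gripper_width'],s['tool_pos']-p,s['ft_force'].round(2),s['moment'].round(2))
print(env.move_straight(p+[0,0,.03],max_speed=.06))
s=env.read_state(); print(s['clock'],s['gripper_width'],s['tool_pos']-p,s['ft_force'].round(2),s['moment'].round(2))
shot('side','d3.png'); shot('scene','s3.png')
a=cv2.imread('pics/s3.png')[200:380,90:290]; b=cv2.imread('pics/d3.png')[180:330,260:430]
cv2.imwrite('pics/c4.png',np.hstack([cv2.resize(a,(400,360)),cv2.resize(b,(400,360))]))
E
```

```text
False
6.4417 [-3.32992346e-06  3.29247121e-05 -5.81989856e-05] [0.05 0.17 0.05]
6.8667 0.2577478196846025 [ 1.55286669e-05 -2.87666103e-05  5.96018331e-04] [-2.76 -0.08  5.43] [ 0.12 -0.01  0.3 ]
False
7.5167 0.2568654006263634 [3.47297299e-05 2.49807981e-05 3.00389816e-02] [-0.58 -0.69 -1.84] [-1.01  0.42 -0.  ]
```

View pics/c4.png

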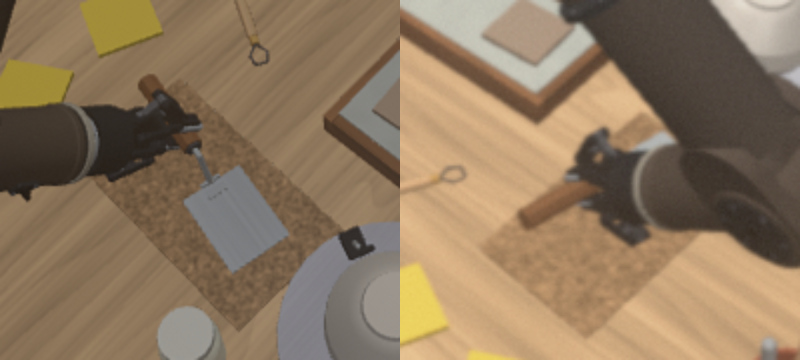

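```bash
python3 - <<'E'
from meas import *
yaw=np.radians(-13.6); rear=np.array([.5345,-.3181,.004])
res=[]
for pt,z0 in [(.078,.012),(-.012,.007)]:
    p,q=pose(rear+[0,0,z0],yaw,pt,0); env.move_straight(p,max_speed=.08,frame=q)
    env.dwell(.15); f0=env.read_state()['ft_force']
    p1,q=pose(rear+[0,0,-.006],yaw,pt,0)
    hit=env.move_straight(p1,max_speed=.012,until_force=1.5); s=env.read_state()
    dz=s['tool_pos'][2]-p1[2]; res.append(-.006+dz); print(pt,hit,'rear z rel mat',-.006+dz,(s['ft_force']-f0).round(2),s['clock'])
print('e est', .078-np.arcsin((res[0]-res[1])/.110))
p,q=pose(rear+[0,0,.02],yaw,E0,0); env.move_straight(p,max_speed=.1,frame=q)
E
```

```text
0.078 True rear z rel mat 0.004230616093188288 [-0.06  0.37  2.38] 8.875
-0.012 True rear z rel mat 0.0006548408814761025 [-1.19 -1.11  4.95] 9.8917
e est 0.04548722481983292
```

```bash
python3 - <<'E'
from meas import *
d=shot('wrist','w4.png'); s=env.read_state(); print(s['clock'],s['tool_pos'],s['gripper_width'],s['ft_force'].round(2))
E
```

```text
10.3167 [ 0.48500573 -0.29219201  0.0614908 ] 0.25919868659565864 [ 0.81  0.67 -2.06]
```

View pics/w4.png

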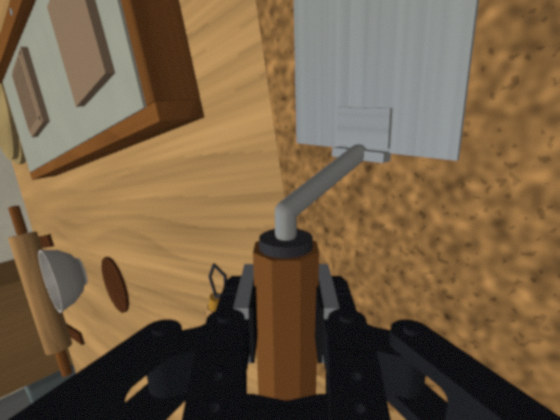

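The wrist camera sees the gripped handle (255–318, 240–395) and blade (295–475, 0–158) well.

```bash
cat >> meas.py <<'E'
def plane(q):
    q=q.reshape(-1,3); q=q[np.isfinite(q).all(1)]; m=np.median(q,0); k=abs(q[:,2]-m[2])<.02
    for _ in range(8):
        A=np.c_[q[:,:2]-m[:2],np.ones(len(q))]; co=np.linalg.lstsq(A[k],q[k,2],rcond=None)[0]; r=q[:,2]-A@co; s=max(1e-4,1.48*np.median(abs(r[k]))); k=abs(r)<2.5*s
    return co[:2],co[2],m[:2],s,k.sum()
E
python3 - <<'E'
from meas import *
d=load('w4'); P=cloud(d); yaw=np.radians(-13.6); ax=np.array([np.cos(yaw),np.sin(yaw)]); ay=np.array([-ax[1],ax[0]])
for n,q in [('blade',np.r_[P[2:100,305:455].reshape(-1,3)]),('mat',P[180:300,400:550]),('mat2',P[20:140,485:555])]:
    g,z,m,s,k=plane(q); print(n,'slope x',g@ax,'y',g@ay,'z',z,'at',m,s,k)
h=P[255:380,272:302]; print('handle',[ (P[r:r+10,275:300].reshape(-1,3)).mean(0).round(4) for r in (260,300,340,370)])
g,z,m,s,k=plane(P[255:385,275:296]); print(g@ax,g@ay,z,s)
E
```

```text
blade slope x 0.0077893470488233875 y 0.0001409470379387821 z 0.02437993111344674 at [ 0.57157809 -0.33291586] 0.0005850418845786906 14424
mat slope x 0.0003809204505784641 y 0.0001857521809951246 z 0.003606971415737293 at [ 0.48928482 -0.35273852] 0.0006179983292808463 17628
mat2 slope x 0.001941139343206504 y -0.005305919067014208 z 0.0035887630311071408 at [ 0.54949548 -0.37364535] 0.0007406849394086054 8247
handle [array([ 0.5024, -0.3198,  0.0812]), array([ 0.4871, -0.3162,  0.0816]), array([ 0.4704, -0.3118,  0.0818]), array([ 0.4573, -0.3088,  0.0822])]
-0.030298415753040153 0.8818357513303278 0.08195467954996294 0.0007183490529818248
```

```bash
cat >> meas.py <<'E'
E1=0.037
YC=-.0745
def st(tag,p=None,f0=None):
    s=env.read_state(); print(tag,'t',round(s['clock'],2),'tcp',s['tool_pos'].round(4),'' if p is None else 'err mm %s'%((s['tool_pos']-p)*1e3).round(2),'F',(s['ft_force']-(0 if f0 is None else f0)).round(2)); return s
E
python3 - <<'E'
from meas import *
yaw=np.radians(-13.6); rear=np.array([.5345,-.3181,.004])
p,q=pose(rear+[0,0,.11],yaw,E0,0); env.move_straight(p,max_speed=.25)
pt=E1+.013
p,q=pose([.496,YC,.12],0,pt,0); env.move_ptp(p,q); st('above',p)
p,q=pose([.496,YC,.055],0,pt,0); env.move_straight(p,max_speed=.12); st('low',p)
env.dwell(.15); f0=env.read_state()['ft_force']
shot('wrist','w5.png'); shot('side','d5.png')
p1,_=pose([.496,YC,.038],0,pt,0); hit=env.move_straight(p1,max_speed=.01,until_force=1.2); s=st('touch',p1,f0); print(hit,'rear z cmd',.038+s['tool_pos'][2]-p1[2])
E
```

```text
above t 11.76 tcp [ 0.4433 -0.0623  0.1588] err mm [ 0.38 -1.27 -0.43] F [ 0.02 -0.38 -1.84]
low t 12.45 tcp [ 0.443  -0.0616  0.0944] err mm [ 0.14 -0.49  0.12] F [ 0.31  0.24 -2.03]
touch t 13.89 tcp [ 0.4427 -0.0608  0.0809] err mm [-0.22  0.25  3.67] F [-0.43  0.13  2.85]
True rear z cmd 0.04166519096841299
```

View pics/w5.png

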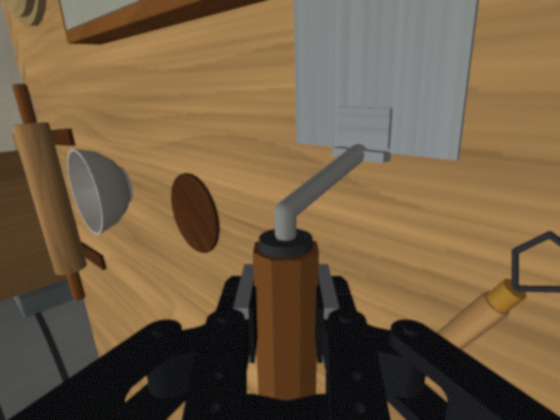

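```bash
python3 - <<'E'
from meas import *
d=load('w5'); P=cloud(d)
for r in range(2,140,12): print(r,[P[r,c].round(3).tolist() for c in (330,380,430)])
E
```

```text
2 [[0.556, -0.055, 0.055], [0.552, -0.079, 0.055], [0.549, -0.099, 0.055]]
14 [[0.551, -0.055, 0.055], [0.548, -0.08, 0.056], [0.546, -0.099, 0.056]]
26 [[0.547, -0.056, 0.056], [0.544, -0.08, 0.056], [0.542, -0.1, 0.056]]
38 [[0.542, -0.055, 0.055], [0.54, -0.08, 0.056], [0.538, -0.1, 0.056]]
50 [[0.538, -0.056, 0.056], [0.536, -0.08, 0.055], [0.534, -0.1, 0.055]]
62 [[0.533, -0.056, 0.055], [0.531, -0.081, 0.056], [0.53, -0.101, 0.057]]
74 [[0.528, -0.056, 0.056], [0.527, -0.08, 0.055], [0.526, -0.101, 0.056]]
86 [[0.523, -0.056, 0.055], [0.522, -0.081, 0.056], [0.522, -0.102, 0.056]]
98 [[0.518, -0.056, 0.056], [0.518, -0.082, 0.056], [0.518, -0.102, 0.056]]
110 [[0.512, -0.056, 0.056], [0.513, -0.084, 0.059], [0.514, -0.103, 0.056]]
122 [[0.507, -0.057, 0.057], [0.509, -0.083, 0.057], [0.509, -0.104, 0.056]]
134 [[0.502, -0.056, 0.055], [0.504, -0.084, 0.058], [0.505, -0.104, 0.056]]
```

```bash
python3 - <<'E'
from meas import *
d=load('w5'); S=cv2.cvtColor(d['frame'],cv2.COLOR_RGB2HSV)[...,1].astype(int)
for r in (10,40,70,95):
    c=np.where((S[r,285:500]<35))[0]+285; a=ray(d,c.min(),r,.057); b=ray(d,c.max(),r,.057); print(r,c.min(),c.max(),a.round(4),b.round(4),((a+b)/2).round(4))
d=shot('side','d6.png'); a=cv2.imread('pics/d6.png')[130:250,200:380]; cv2.imwrite('pics/c6.png',cv2.resize(a,(720,480)))
E
```

```text
10 294 475 [ 0.5555 -0.0361  0.057 ] [ 0.5445 -0.1148  0.057 ] [ 0.55   -0.0755  0.057 ]
40 295 472 [ 0.5432 -0.0363  0.057 ] [ 0.5359 -0.115   0.057 ] [ 0.5396 -0.0757  0.057 ]
70 296 468 [ 0.5303 -0.0365  0.057 ] [ 0.5269 -0.115   0.057 ] [ 0.5286 -0.0757  0.057 ]
95 296 465 [ 0.519  -0.0361  0.057 ] [ 0.519 -0.115  0.057] [ 0.519  -0.0756  0.057 ]
```

View pics/c6.png

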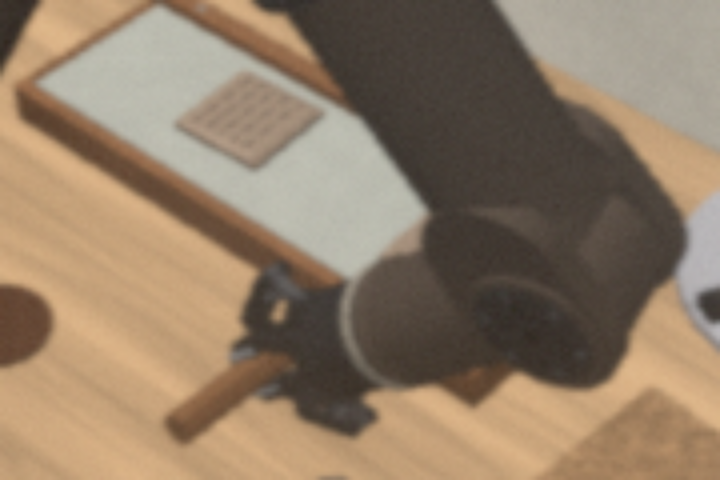

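```bash
python3 - <<'E'
from meas import *
s=st('now'); z=s['tool_pos'][2]; pt=E1+.013
p0,_=pose([.496,YC,.04],0,pt,0)
for rx in (.51,.525,.540):
    p,_=pose([rx,YC,.04],0,pt,0); p[2]=z-.0001
    h=env.move_straight(p,max_speed=.05,until_force=6); s=st(f'{rx} {h}',p,f0=None)
    if h: break
shot('scene','s7.png'); a=cv2.imread('pics/s7.png')[130:330,210:450]; cv2.imwrite('pics/c7.png',cv2.resize(a,(720,600),interpolation=2))
E
```

```text
now t 13.94 tcp [ 0.4427 -0.0608  0.0809]  F [ 0.86  0.7  -0.35]
0.51 False t 14.38 tcp [ 0.4577 -0.0611  0.0807] err mm [ 0.79 -0.06 -0.11] F [ 1.42 -0.3  -1.06]
0.525 True t 14.59 tcp [ 0.4599 -0.0609  0.0805] err mm [-12.04   0.2   -0.28] F [ 3.06  0.41 -1.41]
```

View pics/c7.png

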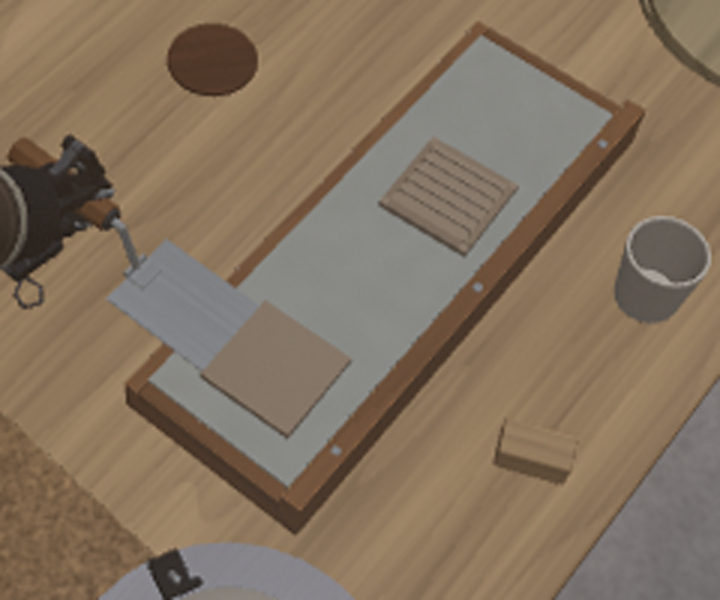

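```bash
python3 - <<'E'
from meas import *
z=.0809; pt=E1+.013
for rx in (.525,.535,.545):
    p,_=pose([rx,YC,.04],0,pt,0); p[2]=z-.0005
    h=env.move_straight(p,max_speed=.03,until_force=9); s=st(f'{rx} {h}',p)
    if h: break
shot('scene','s8.png'); a=cv2.imread('pics/s8.png')[190:310,220:400]; cv2.imwrite('pics/c8.png',cv2.resize(a,(720,480),interpolation=2))
E
```

```text
0.525 False t 15.22 tcp [ 0.4716 -0.0609  0.0804] err mm [-0.25  0.18  0.  ] F [-2.39  0.06  2.15]
0.535 False t 15.71 tcp [ 0.4822 -0.0612  0.0803] err mm [ 0.32 -0.1  -0.06] F [-0.56  1.16  1.79]
0.545 False t 16.19 tcp [ 0.4921 -0.0611  0.0804] err mm [ 0.17 -0.03 -0.02] F [-2.32  0.03  1.41]
```

View pics/c8.png

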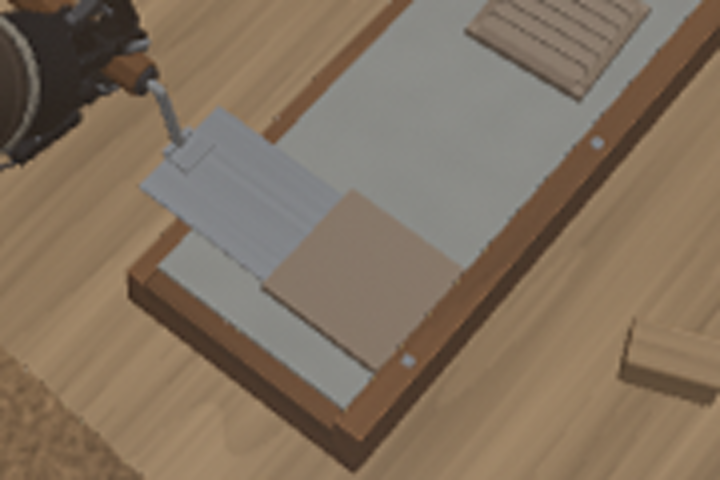

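The tile now sits against the rail, nearly square, with about 3.5 N of contact. Next the blade goes under the bevel.

```bash
python3 - <<'E'
from meas import *
z=.0809; pt=E1+.013
for rx in (.552,.560,.575,.590):
    p,_=pose([rx,YC,.04],0,pt,0); p[2]=z-.0004
    h=env.move_straight(p,max_speed=.03,until_force=10); s=st(f'{rx} {h}',p)
    if h: break
shot('scene','s9.png'); a=cv2.imread('pics/s9.png')[190:310,220:400]; cv2.imwrite('pics/c9.png',cv2.resize(a,(720,480),interpolation=2))
E
```

```text
0.552 False t 16.62 tcp [ 0.499  -0.0611  0.0805] err mm [ 0.15 -0.02 -0.03] F [-2.66  1.69  1.72]
0.56 False t 17.04 tcp [ 0.5072 -0.0611  0.0805] err mm [ 0.28 -0.05 -0.02] F [-1.7   0.48  1.11]
0.575 False t 17.69 tcp [ 0.5217 -0.061   0.0805] err mm [-0.17  0.04 -0.01] F [-3.5   0.24  1.62]
0.59 False t 18.34 tcp [ 0.5366 -0.061   0.0805] err mm [-0.32  0.11  0.01] F [-4.84 -0.02  2.14]
```

View pics/c9.png

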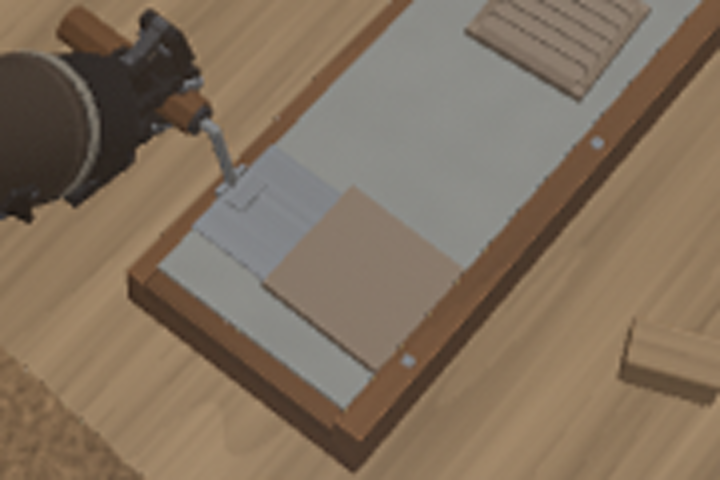

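The blade is sliding under while the tile stays against the rail. I continue to full depth.

```bash
python3 - <<'E'
from meas import *
z=.0809; pt=E1+.013
for rx in (.605,.615,.622):
    p,_=pose([rx,YC,.04],0,pt,0); p[2]=z-.0003
    h=env.move_straight(p,max_speed=.03,until_force=8); s=st(f'{rx} {h}',p)
    if h: break
shot('scene','s10.png'); a=cv2.imread('pics/s10.png')[190:310,220:400]; cv2.imwrite('pics/c10.png',cv2.resize(a,(720,480),interpolation=2))
E
```

```text
0.605 False t 19.04 tcp [ 0.551  -0.0609  0.0806] err mm [-0.88  0.15  0.  ] F [-7.38  0.78  3.09]
0.615 False t 19.52 tcp [ 0.5615 -0.0609  0.0806] err mm [-0.43  0.12 -0.01] F [-5.41  0.54  2.7 ]
0.622 False t 19.91 tcp [ 0.5685 -0.061   0.0806] err mm [-0.4   0.11 -0.05] F [-5.66 -0.27  1.58]
```

View pics/c10.png

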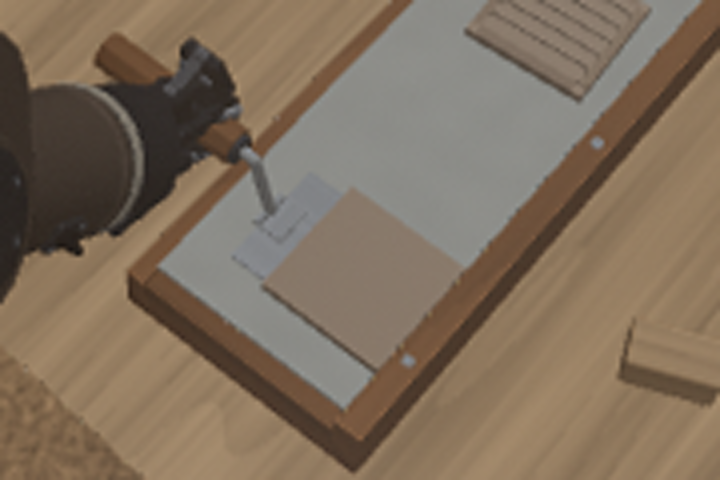

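```bash
python3 - <<'E'
import numpy as np
def rot(v,t): y,z=v; return np.array([y*np.cos(t)+z*np.sin(t),-y*np.sin(t)+z*np.cos(t)])
T0=np.array([13.4,36.6])
def run(h0,thE,edgeE,n=12):
    # start: blade centre at (0,h0); end: blade edge(40,0) at edgeE
    s=np.array([0,h0])+T0; e=np.array(edgeE)+rot(T0-[40,0],np.radians(thE))
    print('start',s,'end',e,'chord',np.hypot(*(e-s)))
    for k in np.linspace(0,1,n):
        t=np.radians(thE)*k; c=s+(e-s)*k
        f=lambda v:(c+rot(np.array(v)-T0,t)).round(1)
        print(round(np.degrees(t)),'edge',f((40,0)),'edgetop',f((40,2)),'tilecorner',f((45,4.5)))
run(5,105,(40,12)); run(10,105,(38,14))
E
```

```text
start [13.4 41.6] end [82.23747184 28.22084993] chord 70.12559579939456
0 edge [40.  5.] edgetop [40.  7.] tilecorner [45.   9.5]
10 edge [39.8 -0.1] edgetop [40.2  1.9] tilecorner [45.5  3.5]
19 edge [39.1 -4.1] edgetop [39.7 -2.2] tilecorner [45.3 -1.5]
29 edge [38.  -6.9] edgetop [38.9 -5.2] tilecorner [44.5 -5.4]
38 edge [36.7 -8.5] edgetop [38.  -6.9] tilecorner [43.4 -8. ]
48 edge [35.5 -8.8] edgetop [37.  -7.4] tilecorner [42.2 -9.5]
57 edge [34.5 -7.9] edgetop [36.2 -6.8] tilecorner [41.  -9.6]
67 edge [34.  -5.8] edgetop [35.9 -5. ] tilecorner [40.1 -8.6]
76 edge [34.2 -2.6] edgetop [36.1 -2.1] tilecorner [39.7 -6.4]
86 edge [35.1  1.5] edgetop [37.1  1.7] tilecorner [40.  -3.2]
95 edge [37.   6.4] edgetop [39.   6.2] tilecorner [41.  1.]
105 edge [40. 12.] edgetop [41.9 11.5] tilecorner [43.1  6. ]
start [13.4 46.6] end [80.23747184 30.22084993] chord 68.8151451301326
0 edge [40. 10.] edgetop [40. 12.] tilecorner [45.  14.5]
10 edge [39.6  4.6] edgetop [40.   6.6] tilecorner [45.3  8.2]
19 edge [38.7  0.3] edgetop [39.4  2.2] tilecorner [44.9  3. ]
29 edge [37.4 -2.7] edgetop [38.4 -1. ] tilecorner [44.  -1.2]
38 edge [36.  -4.6] edgetop [37.2 -3. ] tilecorner [42.7 -4.1]
48 edge [34.6 -5.1] edgetop [36.1 -3.8] tilecorner [41.3 -5.8]
57 edge [33.4 -4.5] edgetop [35.1 -3.4] tilecorner [39.9 -6.3]
67 edge [32.8 -2.7] edgetop [34.6 -1.9] tilecorner [38.9 -5.5]
76 edge [32.7  0.2] edgetop [34.7  0.7] tilecorner [38.3 -3.6]
86 edge [33.5  4.1] edgetop [35.5  4.2] tilecorner [38.3 -0.6]
95 edge [35.2  8.7] edgetop [37.2  8.5] tilecorner [39.2  3.3]
105 edge [38. 14.] edgetop [39.9 13.5] tilecorner [41.1  8. ]
```

```bash
python3 - <<'E'
import numpy as np
def rot(v,t): y,z=v; return np.array([y*np.cos(t)+z*np.sin(t),-y*np.sin(t)+z*np.cos(t)])
T0=np.array([13.4,36.6])
def run(a,ea,b,eb,n=10):
    s=np.array(ea)+rot(T0-[40,0],np.radians(a)); e=np.array(eb)+rot(T0-[40,0],np.radians(b))
    print('chord',np.hypot(*(e-s)))
    for k in np.linspace(0,1,n):
        t=np.radians(a+(b-a)*k); c=s+(e-s)*k
        f=lambda v:(c+rot(np.array(v)-T0,t)).round(1)
        print(round(np.degrees(t)),'edge',f((40,0)),'tilecorner',f((45,4.5)),f((38,2)))
run(0,(40,4),22,(40,6),4); run(22,(40,8),65,(38,6)); run(65,(38,6),108,(38,12)); run(22,(40,10),105,(40,14))
E
```

```text
chord 18.202324937394867
0 edge [40.  4.] tilecorner [45.   8.5] [38.  6.]
7 edge [40.3  4. ] tilecorner [45.9  7.8] [38.6  6.2]
15 edge [40.3  4.7] tilecorner [46.3  7.7] [38.9  7.1]
22 edge [40.  6.] tilecorner [46.3  8.3] [38.9  8.6]
chord 31.52254721066254
22 edge [40.  8.] tilecorner [46.3 10.3] [38.9 10.6]
27 edge [39.7  6.5] tilecorner [46.2  8.3] [38.9  9.2]
32 edge [39.4  5.4] tilecorner [46.   6.6] [38.8  8.1]
36 edge [39.1  4.5] tilecorner [45.8  5.2] [38.7  7.3]
41 edge [38.7  4. ] tilecorner [45.5  4.1] [38.6  6.8]
46 edge [38.4  3.8] tilecorner [45.2  3.4] [38.5  6.6]
51 edge [38.2  3.9] tilecorner [44.8  2.9] [38.5  6.7]
55 edge [38.   4.3] tilecorner [44.6  2.7] [38.5  7.1]
60 edge [37.9  5. ] tilecorner [44.3  2.9] [38.7  7.7]
65 edge [38.  6.] tilecorner [44.2  3.4] [39.   8.7]
chord 28.78979004049959
65 edge [38.  6.] tilecorner [44.2  3.4] [39.   8.7]
70 edge [37.1  5.8] tilecorner [43.1  2.7] [38.3  8.4]
75 edge [36.4  5.8] tilecorner [42.1  2.2] [37.8  8.3]
79 edge [35.9  6.1] tilecorner [41.3  2.1] [37.5  8.5]
84 edge [35.6  6.7] tilecorner [40.6  2.1] [37.4  8.8]
89 edge [35.6  7.4] tilecorner [40.2  2.5] [37.5  9.4]
94 edge [35.8  8.3] tilecorner [39.9  3. ] [37.9 10.2]
98 edge [36.2  9.4] tilecorner [39.9  3.8] [38.5 11.1]
103 edge [37.  10.6] tilecorner [40.2  4.7] [39.4 12.1]
108 edge [38. 12.] tilecorner [40.7  5.9] [40.5 13.3]
chord 58.2224075695015
22 edge [40. 10.] tilecorner [46.3 12.3] [38.9 12.6]
31 edge [38.7  6.2] tilecorner [45.3  7.4] [38.1  8.9]
40 edge [37.4  3.5] tilecorner [44.1  3.7] [37.1  6.3]
50 edge [36.1  2. ] tilecorner [42.8  1.1] [36.3  4.9]
59 edge [35.1  1.7] tilecorner [41.5 -0.3] [35.8  4.4]
68 edge [34.6  2.4] tilecorner [40.6 -0.5] [35.7  5. ]
77 edge [34.6  4.1] tilecorner [40.1  0.2] [36.1  6.5]
87 edge [35.5  6.7] tilecorner [40.3  2. ] [37.4  8.8]
96 edge [37.2 10.1] tilecorner [41.2  4.6] [39.4 11.9]
105 edge [40. 14.] tilecorner [43.1  8. ] [42.4 15.4]
```

```bash
cat >> meas.py <<'E'
PC=E1-.004
def bpose(rx,theta,edge_y,edge_z,pitch=PC):
    """theta deg roll over +y edge; edge = blade +y lower edge (y, height above plaster, incl 0.8mm offset)"""
    A=Ro.from_euler('x',-theta,degrees=True).as_matrix()
    rear=np.array([rx,edge_y,.0408+edge_z])+A@np.array([0,-.040,0])
    R=A@Rt(0,pitch); o=rear-R@np.array([-.055,0,0]); return tcp_for(o,R)
EY=YC+.040
E
python3 - <<'E'
from meas import *
p,q=bpose(.6205,0,EY,.001,pitch=E1+.005); env.move_straight(p,max_speed=.03,frame=q); st('a',p)
p,q=bpose(.6195,0,EY,.005); env.move_straight(p,max_speed=.03,frame=q); st('b',p)
p,q=bpose(.612,0,EY,.005); env.move_straight(p,max_speed=.04,frame=q); st('c',p)
shot('scene','s11.png'); a=cv2.imread('pics/s11.png')[190:310,220:400]; cv2.imwrite('pics/c11.png',cv2.resize(a,(720,480),interpolation=2))
J=[]
for th in np.linspace(0,105,22):
    k=max(0,(th-22)/83); p,q=bpose(.612,th,EY,.0115+.004*k); j=env.inverse_kinematics(p,q); J.append(j)
J=np.array(J); print(J[::3].round(2)); print('max per deg',abs(np.diff(J,axis=0)).max(0)/5)
E
```

```text
a t 20.21 tcp [ 0.5674 -0.0614  0.0805] err mm [ 0.29 -0.29 -0.18] F [ 0.74 -0.56 -1.99]
b t 20.48 tcp [ 0.5656 -0.0613  0.0842] err mm [-0.11 -0.25  0.02] F [-0.3   0.42 -3.16]
c t 20.82 tcp [ 0.5579 -0.0611  0.0841] err mm [-0.31 -0.07 -0.03] F [ 0.45  0.28 -3.47]
[[ 0.1   0.81  0.52  1.74 -0.99  1.44 -0.46]
 [-0.11  0.69  0.63  1.82 -0.9   1.24 -0.6 ]
 [-0.36  0.62  0.75  1.88 -0.77  1.05 -0.8 ]
 [-0.63  0.62  0.87  1.91 -0.59  0.91 -1.06]
 [-0.84  0.68  0.93  1.91 -0.36  0.84 -1.37]
 [-1.02  0.83  1.    1.89 -0.21  0.86 -1.61]
 [-1.16  1.07  1.11  1.84 -0.19  0.93 -1.71]
 [-1.25  1.34  1.21  1.77 -0.22  1.03 -1.75]]
max per deg [0.01803149 0.0188028  0.0083545  0.00558891 0.01706848 0.01351439
 0.02291158]
```

View pics/c11.png

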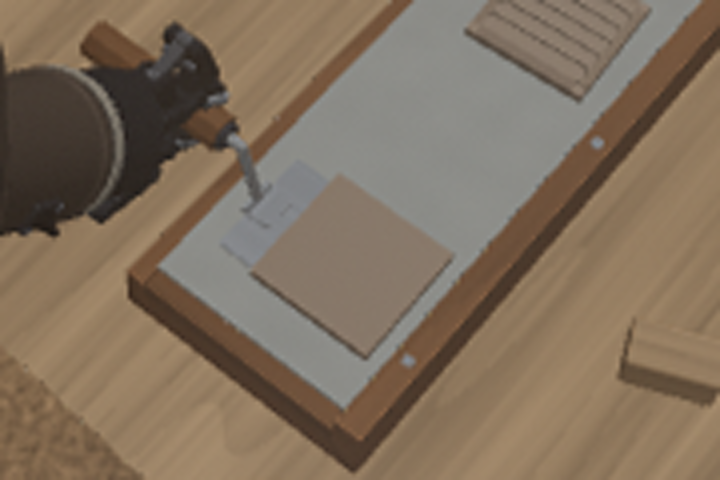

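Tile is lifted on the blade and 8 mm clear of the rail, and Fz shows its 1.5 N. Joint rates along the flip check out, so I flip.

```bash
python3 - <<'E'
from meas import *
p,q=bpose(.612,20,EY,.0110); env.move_straight(p,max_speed=.035,frame=q); st('a',p)
p,q=bpose(.612,105,EY,.0155); env.move_straight(p,max_speed=.036,frame=q); s=st('b',p); print(s['qpos'].round(2))
shot('scene','s12.png'); a=cv2.imread('pics/s12.png')[130:330,210:450]; cv2.imwrite('pics/c12.png',cv2.resize(a,(720,600),interpolation=2))
E
```

```text
a t 21.57 tcp [ 0.558  -0.0463  0.0969] err mm [-0.2   0.08  0.  ] F [ 0.12 -0.99 -3.47]
b t 23.48 tcp [0.5583 0.0088 0.0727] err mm [ 0.05 -0.61  0.66] F [-0.65 -0.24 -1.65]
[-1.25  1.35  1.24  1.78 -0.25  1.03 -1.71]
```

View pics/c12.png

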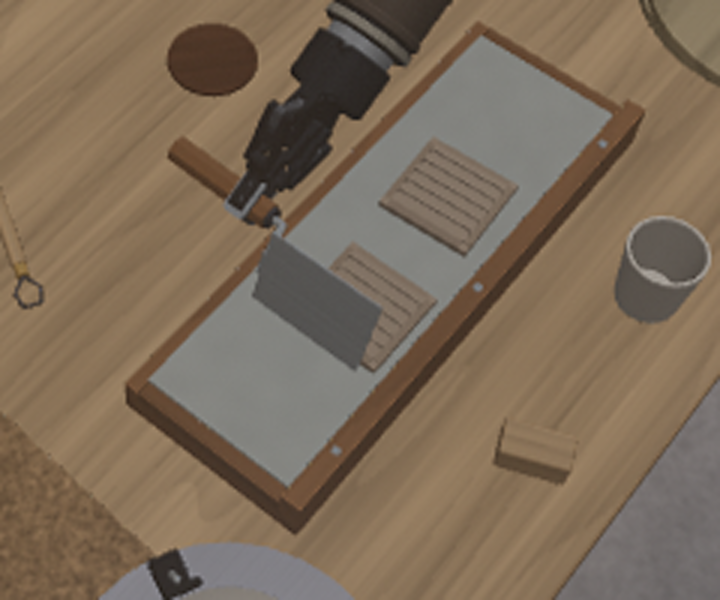

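Flipped, ribs up. The tile lies flat at (385,305) in the crop, beside the blade. Now I retreat up and to −y, roll back and check.

```bash
python3 - <<'E'
from meas import *
p,q=bpose(.612,105,EY-.03,.04); env.move_straight(p,max_speed=.08); st('a',p)
p,q=bpose(.595,50,EY-.06,.10); env.move_straight(p,max_speed=.06,frame=q); st('b',p)
p,q=bpose(.56,0,EY-.08,.11); env.move_straight(p,max_speed=.06,frame=q); s=st('c',p); print(s['qpos'].round(2))
shot('scene','s13.png'); a=cv2.imread('pics/s13.png')[130:330,210:450]; cv2.imwrite('pics/c13.png',cv2.resize(a,(720,600),interpolation=2))
E
```

```text
a t 24.16 tcp [ 0.5582 -0.0205  0.0964] err mm [-0.03  0.07 -0.17] F [ 0.02  0.57 -1.56]
b t 26.14 tcp [ 0.5411 -0.0814  0.1853] err mm [-0.09  0.74 -0.48] F [-0.12  0.7  -2.  ]
c t 27.43 tcp [ 0.5067 -0.1403  0.1894] err mm [0.43 0.73 0.2 ] F [ 0.03  0.8  -2.16]
[ 0.16  0.7   0.67  1.7  -0.87  1.65 -0.44]
```

View pics/c13.png

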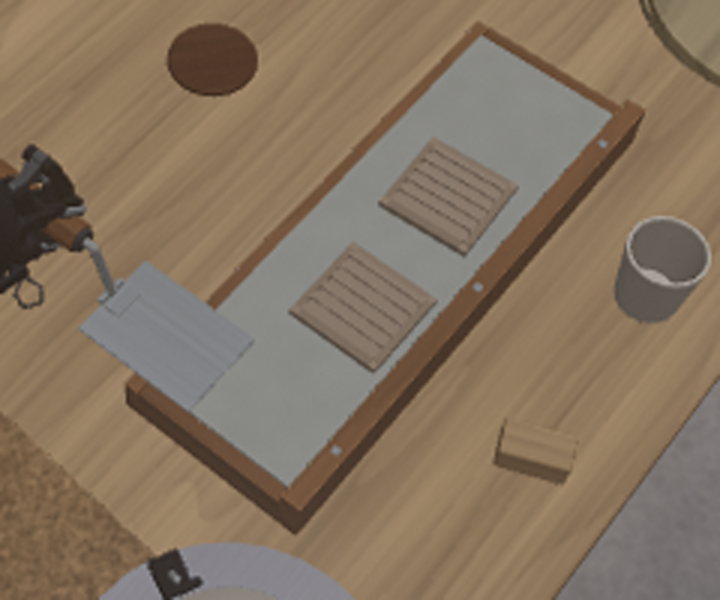

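```bash
python3 - <<'E'
from meas import *
yaw=np.radians(-13.6); rear=np.array([.5345,-.3181,.004])
p,q=pose(rear+[0,0,.12],yaw,E1,0); env.move_ptp(p,q); st('above',p)
p,q=pose(rear+[0,0,.008],yaw,E1,0); env.move_straight(p,max_speed=.12); st('low',p)
env.dwell(.15); f0=env.read_state()['ft_force']
p1,_=pose(rear+[0,0,-.003],yaw,E1,0); h=env.move_straight(p1,max_speed=.012,until_force=2.0); s=st('touch',p1,f0); print(h,-.003+s['tool_pos'][2]-p1[2])
shot('wrist','w14.png')
d=load('w14'); P=cloud(d); ax=np.array([np.cos(yaw),np.sin(yaw)]); g,z,m,sd,k=plane(P[2:100,305:455]); print('blade slope',g@ax,z)
E
```

```text
above t 28.15 tcp [ 0.4857 -0.2925  0.1627] err mm [ 0.12 -0.1   0.14] F [ 0.72  1.18 -1.72]
low t 29.23 tcp [ 0.4858 -0.2929  0.0512] err mm [ 0.24 -0.46  0.67] F [ 0.81  0.67 -2.69]
touch t 30.01 tcp [ 0.4853 -0.2921  0.0433] err mm [-0.23  0.38  3.71] F [-0.41 -0.08  6.38]
True 0.0007148403067776116
blade slope 0.007117619401269043 0.005814591480708861
```

```bash
python3 - <<'E'
from meas import *
env.command_gripper(0.65); s=st('open'); print(s['gripper_width'])
T=Ro.from_quat(np.roll(s['eef_rot'],-1)).as_matrix(); 
h=env.move_straight(s['tool_pos']-T[:,2]*.10,max_speed=.08); s=st('back')
env.move_straight(s['tool_pos']+[-.05,-.02,.15],max_speed=.2); st('up')
env.dwell(.3)
shot('scene','s15.png'); shot('side','d15.png')
cv2.imwrite('pics/c15.png',cv2.resize(cv2.imread('pics/s15.png')[100:380,90:450],(720,560),interpolation=2))
E
```

```text
open t 30.48 tcp [ 0.485  -0.2919  0.0426]  F [1.09 0.01 0.72]
0.6458821929839222
back t 31.88 tcp [ 0.4712 -0.3607  0.1129]  F [ 0.21 -0.01  0.39]
up t 32.82 tcp [ 0.4215 -0.38    0.2619]  F [-0.22  0.39 -0.23]
```

View pics/c15.png

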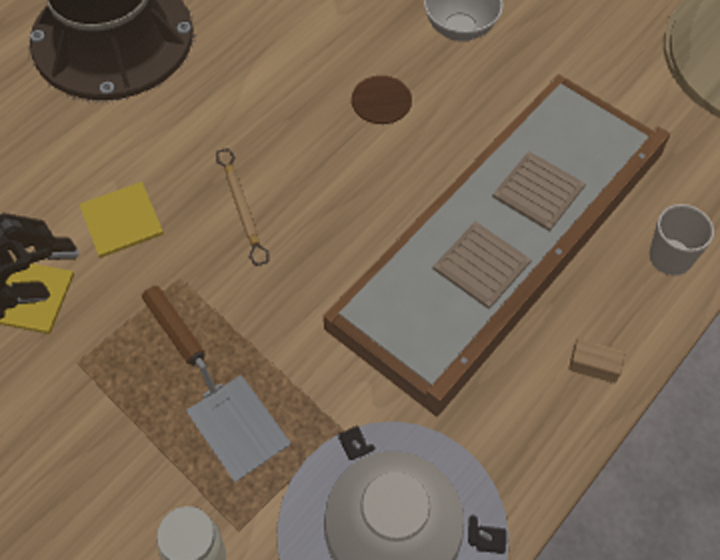

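View pics/d15.png

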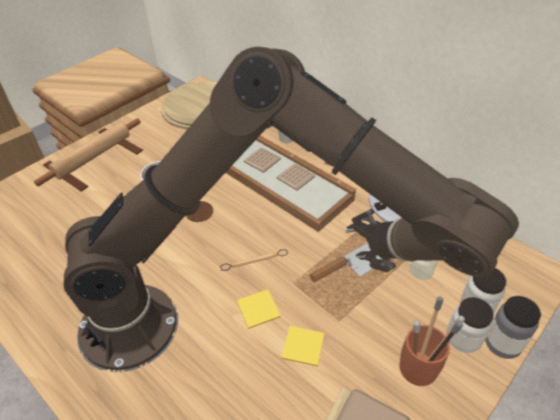

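```bash
python3 - <<'E'
from meas import *
for n,sd in (('scene0',[(301,252),(359,195)]),('s15',None)):
    d=load(n); P=cloud(d); X,Y,Z=P[...,0],P[...,1],P[...,2]; S=cv2.cvtColor(d['frame'],cv2.COLOR_RGB2HSV)[...,1].astype(int)
    tm=((X>.55)&(X<.75)&(Y>-.2)&(Y<.32)&(S>45)&(S<90)&(Z>.04)).astype(np.uint8); tm=cv2.morphologyEx(tm,cv2.MORPH_OPEN,np.ones((3,3)))
    k,l,stt,_=cv2.connectedComponentsWithStats(tm)
    for i in range(1,k):
        if stt[i,4]>300:
            c,s,a,b=rect(planar(d,l==i,.05)); g=plane(P[l==i]); print(n,c.round(4),s.round(1),round(a,1),'slope',g[0].round(3),'z',g[1].round(4))
    bl=((S<35)&(X>.5)&(X<.7)&(Y<-.27)&(Y>-.4)&(Z<.03)).astype(np.uint8); bl=cv2.morphologyEx(bl,cv2.MORPH_OPEN,np.ones((5,5)))>0
    c,s,a,b=rect(planar(d,bl,.006)); g=plane(P[bl]); print('blade',c.round(4),s.round(1),a,g[0].round(3),g[1].round(4))
E
```

```text
scene0 [0.6783 0.1614] [89.8 92.7] 2.7 slope [0.004 0.006] z 0.0495
scene0 [ 0.6675 -0.0742] [90.3 91.5] 3.6 slope [-0.    -0.004] z 0.0503
blade [ 0.587  -0.3294] [ 79.7 116.2] 76.27391815185547 [-0.002 -0.001] 0.0066
s15 [0.6786 0.1612] [89.6 92.7] 3.3 slope [0.007 0.008] z 0.0495
s15 [0.6889 0.02  ] [89.5 91.8] 0.3 slope [0.    0.005] z 0.0494
blade [ 0.587  -0.3292] [ 80.  116.1] 76.63033294677734 [-0.     0.001] 0.0064
```

```bash
python3 -c "
from h import *
print(env.read_state()['clock']); print(env.finish_job())"
```

```text
33.2167
the job is handed in; nothing more can be done
None
```

The tile is turned: it lies flat on the plaster with its ribbed back up, and the turner is back flat on the cork mat with the gripper clear of it. I handed the job in at 33 s of the 72 s allowed.

- **How it went:** I gripped the turner's handle tilted 45°, then slid the blade along the plaster under light contact. It pushed the tile against the rail and went about 80 mm under it. I lifted the tile, backed it about 8 mm off the rail and rolled it 105° over its +y edge. The flop was clean the first time.
- **Turned tile:** In the last pictures it is centred at (0.689, 0.020) with its top at z = 0.049, level to within 0.005 rad.
- **Other tile:** It moved at most 0.3 mm, which is within measuring error.
- **Turner:** The blade lies flat on the mat, within 1 mm of where it started.
- **Other objects:** I compared these only by eye, and nothing looks shifted.
- **Forces:** The wrist readings I took stayed below about 10 N throughout.

**Disagreement:** My checks of the blade's bend did not agree. The handle's slope in the camera gave 0.028 rad, touching the mat gave 0.045, and a depth fit of the blade in the air gave 0.037. I used 0.037 and tipped the front edge down slightly for the slide, which worked. Just before I let go, the depth fit showed the blade about 0.007 rad off level; after release it lay flat.

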